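# Load the jar dryer and start its programme

### The job

First turn the jar dryer's dial to off, the white dot. With it off, take every washed teal spice jar that lies on the mat and set it upside down over a free peg of the dryer, standing flat on the dryer's top; then turn the dial to the green dot, and with the dial there press the red start button all the way down and let go. Leave the other things on the counter where they stand.

Things in the scene. Friction and masses are not known exactly. Their poses are not given: they have to be found in the camera images.
- dryer: countertop jar dryer, a grey flat box 260 (x) x 420 (y) x 30 mm high; origin under its middle, z up, x away from the robot. Its top is 30 mm above the counter. A row of four upright steel pegs stands along its far half (x = +50), the dial and the start button are on the black panel on its near half (x = -75)
- peg0 (a point): foot of upright peg 0 (steel, 18 mm diameter, 65 mm tall with a round tip) on the dryer's top; pegs stand 100 mm apart
- peg1 (a point): foot of upright peg 1 (steel, 18 mm diameter, 65 mm tall with a round tip) on the dryer's top; pegs stand 100 mm apart
- peg2 (a point): foot of upright peg 2 (steel, 18 mm diameter, 65 mm tall with a round tip) on the dryer's top; pegs stand 100 mm apart
- peg3 (a point): foot of upright peg 3 (steel, 18 mm diameter, 65 mm tall with a round tip) on the dryer's top; pegs stand 100 mm apart
- dial (a joint): the dial's angle in rad, growing clockwise seen from above, free from -0.08 to 1.88; it has four click-stops at 0 (white), 0.6, 1.2 and 1.8, and snaps to the nearest one when let go
- dial_grip (a point): point on the dial's upright axis at the height to grip, 24 mm above the dryer's top. The grip is a white bar 48 long x 12 thick x 26 mm tall (its top 34 mm above the dryer's top) on a grey disc 52 mm across and 8 mm thick; a red line marks the bar's pointer end. This point's x axis runs along the bar to the pointer end
- pointer (a point): the spot that the dial's pointer aims at, 42 mm from the dial axis, where the coloured marks lie
- white_mark: white dot (16 mm) beside the dial at the click-stop 0: off
- green_mark: green dot (16 mm) beside the dial, at one of the click-stops 0.6, 1.2 or 1.8 (which colour is where varies)
- blue_mark: blue dot (16 mm) beside the dial, at one of the click-stops 0.6, 1.2 or 1.8 (which colour is where varies)
- yellow_mark: yellow dot (16 mm) beside the dial, at one of the click-stops 0.6, 1.2 or 1.8 (which colour is where varies)
- start (a joint): travel of the round red start button on the dryer, m: 0 up, 0.006 fully down (about 5 N); it springs back
- start_top (a point): centre of the top of the start button, 32 mm across, pushed down
- jar0: open teal spice jar, a square hollow box 50 x 50 x 90 mm with 3 mm walls, 44 x 44 mm inside and 86 mm deep, about 90 g, at first lying on its side. Origin at the middle of the jar, 45 mm from either end; its x axis points from the mouth to the closed bottom. May be absent
- jar1: open teal spice jar, a square hollow box 50 x 50 x 90 mm with 3 mm walls, 44 x 44 mm inside and 86 mm deep, about 90 g, at first lying on its side. Origin at the middle of the jar, 45 mm from either end; its x axis points from the mouth to the closed bottom. May be absent
- jar2: open teal spice jar, a square hollow box 50 x 50 x 90 mm with 3 mm walls, 44 x 44 mm inside and 86 mm deep, about 90 g, at first lying on its side. Origin at the middle of the jar, 45 mm from either end; its x axis points from the mouth to the closed bottom. May be absent
- jar3: open teal spice jar, a square hollow box 50 x 50 x 90 mm with 3 mm walls, 44 x 44 mm inside and 86 mm deep, about 90 g, at first lying on its side. Origin at the middle of the jar, 45 mm from either end; its x axis points from the mouth to the closed bottom. May be absent
- salt: salt dispenser, clear cylinder 52 mm across, 107 mm tall; origin under its middle; to be left alone
- spoon_rest: blue ceramic spoon rest, 100 mm square with a tongue, 12 mm high; origin under its middle; to be left alone
- spice_a: closed amber glass spice jar with black cap and white label, 46 mm across, 90 mm tall; origin under its middle; to be left alone
- spice_b: closed green glass spice jar with black cap and white label, 46 mm across, 90 mm tall; origin under its middle; to be left alone
- spice_c: closed amber glass spice jar with black cap and white label, 46 mm across, 90 mm tall; origin under its middle; to be left alone
There are look-alikes about, which are no part of the job. Leave any blue, pink or yellow look-alike of the jar2 alone.

How it is judged:
By the outcome, as a careful person would: the job done as asked, in the order asked, and still so for the second after the job is handed in, with the robot touching nothing.
Of jar0, jar1, jar2, jar3 only 3 to 4 are there at a start; the rules pass over those that are not, and their reading is None.
At some moment in a run one of jar0, jar1, jar2, jar3 may be knocked a few centimetres aside while the robot is not near it.
It also fails if it takes over 210 s, if anything falls off the work surface, if the arm or the gripper's body presses on something with over 40 N, if the wrist force passes 120 N, or if a joint passes its speed limit or range.

### The arm

A 6-joint arm with a two-finger parallel gripper is mounted at the origin on the work surface. World frame = base frame: x ahead of the robot, y to its left, z up, the work surface at z = 0. Lengths are in m, angles in rad, forces in N, time in s.
With the tool pointing down it reaches from about 0.275 to 0.75 m from the base axis. Payload 10.2 kg.
Tool frame: the origin (TCP) lies midway between the tips of the shut fingers; the grasp point (between the pads) lies 19 mm behind it; z points along the fingers, y is the line along which they close (so a half turn about z gives the same grasp; the last joint's range is limited). The gripper opens to 88 mm and grips with 3 to 60 N. Pads are 18 mm wide; open, the fingers measure 123 mm over their backs; the gripper's body (75 mm by 187 mm) begins 45 mm behind the grasp point.
Start: joints at [0.944, 0.313, 1.498, -0, 1.331, -0.223], TCP at [0.206, 0.483, 0.239] pointing down, gripper open.
Joint ranges: [-2.94, 2.94], [-0.97, 2.17], [0.19, 2.56], [-1.23, 4.37], [0.02, 3.11], [-2.88, 2.88]. Speed limits (rad/s): [2.39, 2.39, 3.01, 3.14, 3.14, 3.14].

### API

Orientations are given as a unit quaternion [w, x, y, z].
In Python, from station import movep, move_l, move_j, release, grasp, sleep, solve_ik, sense, snapshot, camera_model, PlanningError, close_job gives the robot as it stands. Calls block until the motion is done:
- movep(position, orientation): joint-space move of the TCP to a pose.
- move_l(position, vel=0.15, ori=None): straight line of the TCP; ori=None keeps the orientation; vel is the mean speed in m/s.
- move_j(angles): joint-space move.
- release() and grasp(strength=None): open the fingers fully, or close them until they stop; strength is the grip in N (None keeps the last).
- sleep(seconds).
- solve_ik(position, orientation): joint angles nearest the present ones, or None.
- sense(): the state.
- snapshot(name): name is "scene" or "top" or "wrist"; returns the picture (384x512x3 uint8, red, green, blue); there is no depth.
- camera_model(name): a dict with "mtx" (3x3 intrinsics, pixels), "D" ([k1, k2, p1, p2, k3] as OpenCV has them; the pictures are not rectified), "R" (3x3) and "t" (3): a world point X has camera coordinates R X + t; the wrist camera has in their place "tool_from_camera" (4x4, takes a point from camera to tool coordinates, whose origin is the TCP and whose axes are the flange's). Camera axes: x right, y down, z forward; pixel columns grow to the right and rows downward; lengths in m; the calibration is good to about 2 mm. A picture is of the moment at which its call begins: read the wrist's pose just before it. camera_model takes no time and is no camera call.
A pose or a line that the arm cannot do raises PlanningError and nothing moves.
- close_job(): hands the job in; it is judged then, once.
The state is a dict: "time": time; "joint_pos": joint angles; "joint_velocities": joint speeds; "tau": joint torques, N m; "tool_pos": TCP position; "ee_rot": TCP orientation; "wrist_force": force on the tool from outside, world axes, zero at the start; "torque": the same for the moment, N m; "opening": finger opening in m; "gripper_force": force on a finger pad.
Only numpy, scipy, OpenCV 4.12 (cv2) and the standard library are available. Lean on these libraries where they do the work, as an engineer would, in place of code of your own. Each camera call takes 0.05 s, during which the arm holds its last target. There are 200 camera calls.

## Working session

There is one attempt and no reset: what is moved stays moved. The work goes in short steps, each a Python script; the robot and the scene stay as the last script left them, time stands still between calls to the robot, and variables do not carry over. Pictures are saved under pics/ and viewed, at most 14 in all, crops included, and the job is handed in when it is done.

```bash
ls; mkdir -p pics
python3 - <<'E'
from station import *
import cv2, numpy as np
for n in ("scene","top"):
    im=snapshot(n); cv2.imwrite(f"pics/{n}0.png",cv2.resize(im[:,:,::-1],(800,600),interpolation=cv2.INTER_CUBIC))
    np.save(f"pics/{n}0.npy",im)
    m=camera_model(n); print(n,np.round(m["mtx"],1).tolist(),m["D"],np.round(m["R"],3).tolist(),m["t"])
print(camera_model("wrist")); print(sense())
E
```

```text
pics
scene [[389.0, 0.0, 257.3], [0.0, 389.0, 186.3], [0.0, 0.0, 1.0]] [0.04220022 0.         0.         0.         0.        ] [[0.299, 0.954, 0.009], [0.578, -0.173, -0.797], [-0.759, 0.244, -0.603]] [-0.25805232 -0.27626405  1.77188577]
top [[397.8, 0.0, 257.9], [0.0, 397.8, 186.1], [0.0, 0.0, 1.0]] [-0.11822467  0.          0.          0.          0.        ] [[-0.002, -1.0, 0.009], [-0.983, 0.0, -0.184], [0.184, -0.009, -0.983]] [0.10171835 0.60792081 1.02831442]
{'mtx': array([[291.66149814,   0.        , 259.07602434],
       [  0.        , 291.66149814, 192.80252688],
       [  0.        ,   0.        ,   1.        ]]), 'D': array([-0.01819705,  0.        ,  0.        ,  0.        ,  0.        ]), 'tool_from_camera': array([[ 5.74379754e-04, -9.53426961e-01, -3.01623441e-01,
         7.96556213e-02],
       [ 9.99999473e-01,  8.04276533e-04, -6.38012348e-04,
        -7.23945391e-05],
       [ 8.50886830e-04, -3.01622916e-01,  9.53426920e-01,
        -1.46735774e-01],
       [ 0.00000000e+00,  0.00000000e+00,  0.00000000e+00,
         1.00000000e+00]])}
{'time': 0.1, 'joint_pos': array([ 9.43585809e-01,  3.13349132e-01,  1.49833155e+00, -1.25979530e-05,
        1.33101185e+00, -2.23401113e-01]), 'joint_velocities': array([ 7.92653137e-04, -1.35274387e-03, -3.14490393e-03, -8.33985723e-04,
       -3.42035633e-04,  9.75433448e-05]), 'tau': array([ 3.61126113e-03, -4.02813005e+01, -2.52647763e+01,  6.95077074e-02,
        3.42068262e-02, -4.08018980e-05]), 'tool_pos': array([0.20617003, 0.48258946, 0.23825241]), 'ee_rot': array([-2.21332308e-04,  2.00534205e-01,  9.79686547e-01, -5.03472218e-04]), 'wrist_force': array([-0.05736845, -1.01748279,  0.61120621]), 'torque': array([-0.00883221, -0.00799456, -0.01003742]), 'gripper_force': 0.0, 'opening': 0.0884066976843924}
```

View pics/top0.png

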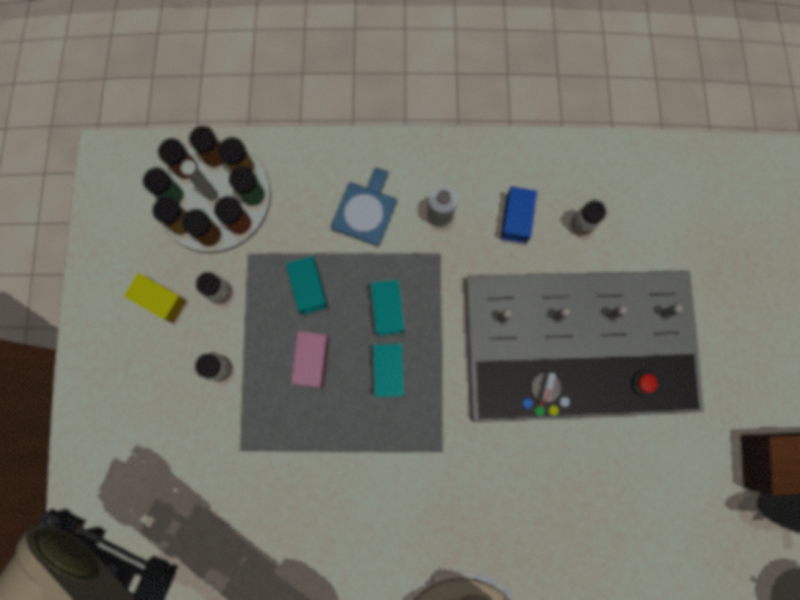

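View pics/scene0.png

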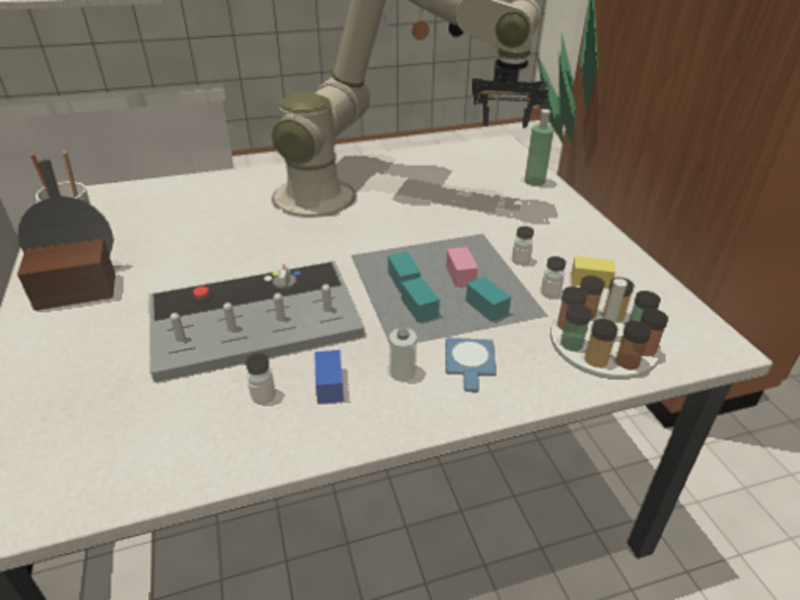

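The top view shows three teal jars on the mat at (307,285), (387,307) and (388,370). The pegs are at (503..667, ~313), all free, with the dial at (546,387) and the button at (648,383). Going clockwise, the marks are white, yellow, green and blue, so green is at 1.2. Next I'll get metric estimates and close wrist views.

```bash
cat > h.py <<'E'
from station import *
import cv2, numpy as np
from scipy.spatial.transform import Rotation as R
def q(rot):  # station quaternion w,x,y,z
    a=rot.as_quat(); return [a[3],a[0],a[1],a[2]]
def rot(qq): return R.from_quat([qq[1],qq[2],qq[3],qq[0]])
def down(yaw): # tool z down, tool x at heading yaw
    x=np.array([np.cos(yaw),np.sin(yaw),0]); z=np.array([0,0,-1.]); return R.from_matrix(np.c_[x,np.cross(z,x),z])
def cam(name,s=None):
    m=camera_model(name)
    if name!="wrist": return m["mtx"],m["D"],m["R"],m["t"]
    s=s or sense(); T=np.eye(4); T[:3,:3]=rot(s["ee_rot"]).as_matrix(); T[:3,3]=s["tool_pos"]
    C=np.linalg.inv(T@m["tool_from_camera"]); return m["mtx"],m["D"],C[:3,:3],C[:3,3]
def px2w(c,uv,z):
    K,D,Rm,t=c; p=cv2.undistortPoints(np.array(uv,float).reshape(-1,1,2),K,D).reshape(-1,2)
    d=np.c_[p,np.ones(len(p))]@Rm; o=-Rm.T@t; return o+d*((z-o[2])/d[:,2])[:,None]
def w2px(c,X):
    K,D,Rm,t=c; return cv2.projectPoints(np.array(X,float).reshape(-1,1,3),cv2.Rodrigues(Rm)[0],t,K,D)[0].reshape(-1,2)
def shot(name,tag):
    s=sense(); im=snapshot(name); cv2.imwrite(f"pics/{tag}.png",im[:,:,::-1]); return im,cam(name,s)
def teal(im,c,z=.05):
    hsv=cv2.cvtColor(im,cv2.COLOR_RGB2HSV); m=cv2.inRange(hsv,(80,110,40),(98,255,255))
    out=[]
    for k in cv2.findContours(m,cv2.RETR_EXTERNAL,cv2.CHAIN_APPROX_SIMPLE)[0]:
        if cv2.contourArea(k)<150: continue
        w=px2w(c,k.reshape(-1,2),z)[:,:2]; r=cv2.minAreaRect((w*1000).astype(np.float32)); out.append(r)
    return out
E
python3 - <<'E'
from h import *
c=cam("top"); im=np.load("pics/top0.npy"); f=.64
print("cam",-c[2].T@c[3])
for r in teal(im,c): print(r)
print("corners",px2w(c,np.array([[466,276],[688,270],[702,409],[472,419]])*f,.03).round(3).tolist())
print("dial",px2w(c,np.array([[546,387]])*f,.04).round(3),"btn",px2w(c,np.array([[648,383]])*f,.04).round(3))
print("pegtips",px2w(c,np.array([[507,316],[565,313],[621,311],[679,309]])*f,.095).round(3).tolist())
print("marks",px2w(c,np.array([[565,402],[554,410],[540,411],[528,403]])*f,.03).round(3).tolist())
q0=q(down(0))
for p in ([.40,.0,.4],[.36,.0,.4],[.42,-.1,.35],[.42,-.3,.35],[.5,.1,.35]):
    for y in (0,np.pi): print(p,y,solve_ik(p,q(down(y))))
E
```

```text
cam [0.40903553 0.11118902 1.12145968]
((471.7729187011719, 126.72703552246094), (88.56644439697266, 50.7075309753418), 0.3220558166503906)
((580.4603271484375, 129.92422485351562), (94.65890502929688, 51.12117385864258), 6.670084476470947)
((620.0829467773438, 272.248779296875), (97.9847640991211, 51.485328674316406), 15.911999702453613)
corners [[0.64, -0.012, 0.03], [0.652, -0.428, 0.03], [0.397, -0.434, 0.03], [0.387, -0.018, 0.03]]
dial [[ 0.441 -0.147  0.04 ]] btn [[ 0.445 -0.331  0.04 ]]
pegtips [[0.558, -0.073, 0.095], [0.562, -0.172, 0.095], [0.566, -0.269, 0.095], [0.569, -0.373, 0.095]]
marks [[0.414, -0.183, 0.03], [0.401, -0.163, 0.03], [0.399, -0.138, 0.03], [0.413, -0.117, 0.03]]
[0.4, 0.0, 0.4] 0 [-2.95010608e-01 -3.78516178e-02  1.49084590e+00 -4.44089210e-16
  1.68859837e+00  1.27578572e+00]
[0.4, 0.0, 0.4] 3.141592653589793 [-2.95010608e-01 -3.78516178e-02  1.49084590e+00 -4.44089210e-16
  1.68859837e+00 -1.86580693e+00]
[0.36, 0.0, 0.4] 0 [-3.28956393e-01 -1.33785515e-01  1.57774468e+00 -4.44089210e-16
  1.69763349e+00  1.24183993e+00]
[0.36, 0.0, 0.4] 3.141592653
[... 169 characters left out ...]
27e+00 -4.44089210e-16
  1.56341613e+00  1.06430950e+00]
[0.42, -0.1, 0.35] 3.141592653589793 [-5.06486824e-01  4.23462517e-02  1.53583027e+00 -4.44089210e-16
  1.56341613e+00 -2.07728315e+00]
[0.42, -0.3, 0.35] 0 [-8.47527805e-01  2.40550616e-01  1.30684585e+00 -4.44089210e-16
  1.59419619e+00  7.23268522e-01]
[0.42, -0.3, 0.35] 3.141592653589793 [-8.47527805e-01  2.40550616e-01  1.30684585e+00 -4.44089210e-16
  1.59419619e+00 -2.41832413e+00]
[0.5, 0.1, 0.35] 0 [-3.27128376e-02  2.25820231e-01  1.32532753e+00 -4.44089210e-16
  1.59044489e+00  1.53808349e+00]
[0.5, 0.1, 0.35] 3.141592653589793 [-3.27128376e-02  2.25820231e-01  1.32532753e+00 -4.44089210e-16
  1.59044489e+00 -1.60350916e+00]
```

Run:
```python
from h import *
ims=[]
movep([.40,.19,.26],q(down(np.pi))); im,c=shot("wrist","w1"); ims.append(im); print(teal(im,c))
movep([.66,.17,.26],q(down(0))); im,c=shot("wrist","w2"); ims.append(im); print(teal(im,c))
movep([.44,-.2,.26],q(down(0))); im,c=shot("wrist","w3"); ims.append(im)
im=np.vstack([np.hstack(ims[:2]),np.hstack([ims[2],ims[2]*0])])[:,:,::-1]
cv2.imwrite("pics/w12.png",cv2.resize(np.hstack(ims[:2])[:,:,::-1],(800,300),interpolation=cv2.INTER_AREA))
cv2.imwrite("pics/w3b.png",cv2.resize(ims[2][:,:,::-1],(800,600),interpolation=cv2.INTER_CUBIC))
import pickle; pickle.dump(c,open("pics/c3.pkl","wb"))
print(sense()["time"])
```

```text
[((649.099609375, 280.9325866699219), (32.893463134765625, 49.12021255493164), 15.667868614196777), ((568.1909790039062, 259.5538330078125), (45.37949752807617, 50.374080657958984), 9.977546691894531), ((500.1825866699219, 126.89191436767578), (174.1448211669922, 60.635093688964844), 2.3805246353149414)]
[((554.3739013671875, 127.15896606445312), (171.828857421875, 55.3560905456543), 2.364424228668213), ((625.6289672851562, 267.55987548828125), (94.35002899169922, 62.4783935546875), 16.16861343383789)]
5.7333
```

View pics/w12.png

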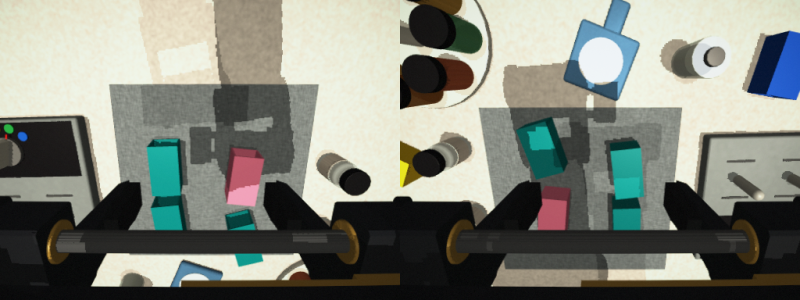

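View pics/w3b.png

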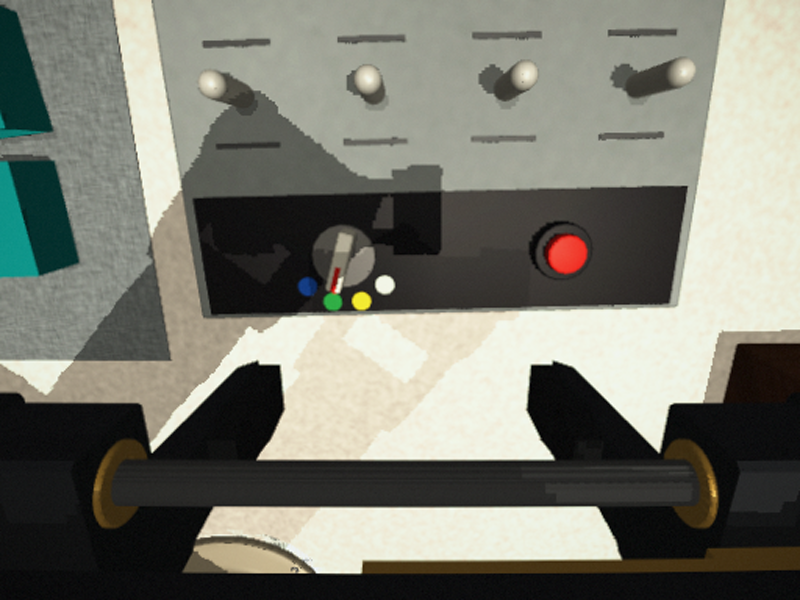

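The dial's pointer now aims at green (800x600 view: pointer at (335,290), green at (333,302)). I'll crop the jar ends to find the mouths.

Run:
```python
from h import *
import pickle
a=cv2.imread("pics/w1.png")[165:345,170:350]; b=cv2.imread("pics/w2.png")[140:320,140:320]
f=lambda x:cv2.resize(cv2.convertScaleAbs(x,alpha=1.6,beta=25),(400,400),interpolation=cv2.INTER_CUBIC)
cv2.imwrite("pics/crop1.png",np.hstack([f(a),f(b)]))
c=pickle.load(open("pics/c3.pkl","rb")); k=.64
print("btn",px2w(c,np.array([[568,255]])*k,.042).round(4))
print("dialtop bar ends",px2w(c,np.array([[344,237],[336,285]])*k,.064).round(4).tolist())
print("disc",px2w(c,np.array([[344,256]])*k,.038).round(4))
print("marks",px2w(c,np.array([[385,285],[361,301],[333,302],[307,287]])*k,.03).round(4).tolist())
print("tips",px2w(c,np.array([[211,83],[368,80],[524,74],[682,71]])*k,.093).round(4).tolist())
print("panel/box",px2w(c,np.array([[204,317],[678,304],[194,198],[687,187]])*k,.03).round(4).tolist())
```

```text
btn [[ 0.4414 -0.3326  0.042 ]]
dialtop bar ends [[0.4595, -0.1534, 0.064], [0.4218, -0.1457, 0.064]]
disc [[ 0.4394 -0.1493  0.038 ]]
marks [[0.4123, -0.1824, 0.03], [0.3979, -0.1614, 0.03], [0.397, -0.1371, 0.03], [0.4105, -0.1153, 0.03]]
tips [[0.5623, -0.0769, 0.093], [0.5638, -0.1761, 0.093], [0.5675, -0.2739, 0.093], [0.5701, -0.3735, 0.093]]
panel/box [[0.3829, -0.0226, 0.03], [0.3955, -0.4387, 0.03], [0.4856, -0.0279, 0.03], [0.4952, -0.4279, 0.03]]
```

View pics/crop1.png

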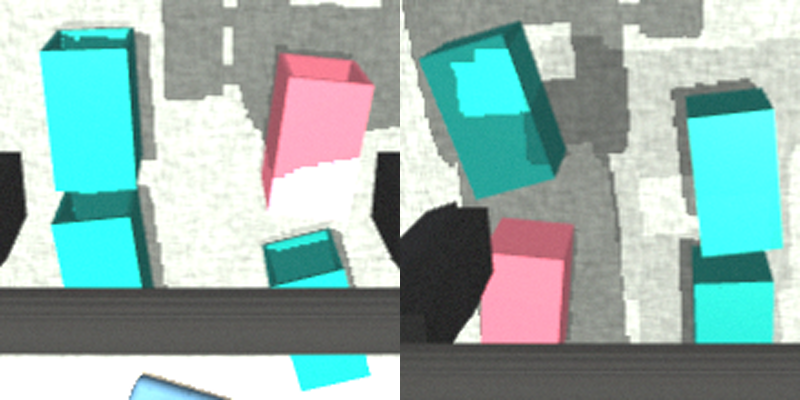

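All three mouths face the robot (-x): the rims and interiors show at the near ends, and the far ends are closed. Now I'll check IK for a tilted pick and place.

```bash
cat >> h.py <<'E'
def ori(phi,yaw,place,flip=False):
    """tool orientation: jar axis (mouth->bottom) heading yaw when lying; place: jar turned bottom up, tool pointing along heading yaw.
    phi: tilt; at pick the tool leans to the bottom's side, at place it points phi below level. tool x = jar axis side (flip: opposite)"""
    h=np.array([np.cos(yaw),np.sin(yaw),0]); u=np.array([0,0,1.])
    b,d=(u,h) if place else (h,-u)          # jar axis, and tool z for phi=0
    z=np.cos(phi)*d-np.sin(phi)*b; x=np.cos(phi)*b+np.sin(phi)*d
    if flip: x=-x
    return R.from_matrix(np.c_[x,np.cross(z,x),z])
def tcp(g,r,back=.019): return np.array(g)+r.apply([0,0,back])  # grasp point -> TCP
E
python3 - <<'E'
from h import *
jars=[(.472,.127,0),(.580,.130,.11),(.620,.272,.28)]
pegs=[(.5640,-.0735),(.5665,-.1735),(.5695,-.2735),(.5720,-.3735)]
for ph in np.radians([0,15,25,35,45,60]):
  o=[]
  for x,y,a in jars:
    for fl in (0,1):
      r=ori(ph,a,0,fl); o.append("".join("01"[solve_ik(tcp([x,y,z],r),q(r)) is not None] for z in (.027,.12,.2)))
  print(round(np.degrees(ph)),"pick",o)
  for yw in np.radians([-40,-20,0,20,40]):
    o=[]
    for x,y in pegs:
      for fl in (0,1):
        r=ori(ph,yw,1,fl); o.append("".join("01"[solve_ik(tcp([x,y,z],r),q(r)) is not None] for z in (.075,.16,.19)))
    print("   place yaw",round(np.degrees(yw)),o)
E
```

```text
0 pick ['111', '111', '111', '111', '111', '111']
   place yaw -40 ['111', '111', '111', '111', '111', '111', '111', '111']
   place yaw -20 ['111', '111', '111', '111', '111', '111', '111', '111']
   place yaw 0 ['111', '111', '111', '111', '111', '111', '111', '111']
   place yaw 20 ['111', '111', '111', '111', '111', '111', '111', '111']
   place yaw 40 ['111', '111', '111', '111', '111', '111', '111', '111']
15 pick ['111', '111', '111', '111', '111', '111']
   place yaw -40 ['111', '111', '111', '111', '111', '111', '111', '111']
   place yaw -20 ['111', '111', '111', '111', '111', '111', '111', '111']
   place yaw 0 ['111', '111', '111', '111', '111', '111', '111', '111']
   place yaw 20 ['111', '111', '111', '111', '111', '111', '111', '111']
   place yaw 40 ['111', '111', '111', '111', '111', '111', '111', '111']
25 pick ['111', '111', '111', '111', '111', '111']
   place yaw -40 ['111', '111', '111', '111', '111', '111', '111', '111']
   place yaw -20 ['111', '111', '111', '111', '111', '111', '111', '111']
   place yaw 0 ['111', '111', '111', '111', '111', '111', '111', '11
[... 700 characters left out ...]
 yaw -20 ['111', '111', '111', '111', '111', '101', '111', '001']
   place yaw 0 ['111', '100', '111', '100', '111', '100', '111', '100']
   place yaw 20 ['111', '100', '111', '110', '111', '110', '111', '100']
   place yaw 40 ['111', '111', '111', '111', '111', '111', '111', '111']
60 pick ['111', '111', '111', '111', '000', '000']
   place yaw -40 ['111', '111', '111', '111', '111', '111', '111', '111']
   place yaw -20 ['111', '111', '111', '111', '111', '111', '111', '111']
   place yaw 0 ['111', '111', '111', '111', '111', '111', '111', '011']
   place yaw 20 ['111', '011', '111', '000', '111', '000', '111', '000']
   place yaw 40 ['111', '000', '111', '100', '111', '100', '111', '100']
```

```bash
cat >> h.py <<'E'
DIAL=np.array([.440,-.1495])
def turn_dial(yaw,delta):
    """grip the bar lying along heading yaw, turn by delta (clockwise positive)"""
    movep([*DIAL,.16],q(down(yaw))); release(); move_l([*DIAL,.043],vel=.1)
    grasp(15); print("opening",sense()["opening"])
    j=np.array(sense()["joint_pos"])
    n=max(2,int(abs(delta)/.2))
    for k in range(1,n+1): move_j(list(j+np.r_[np.zeros(5),delta*k/n]))
    s=sense(); print("force",s["wrist_force"],s["torque"])
    release(); move_l([*DIAL,.16]);
E
python3 - <<'E'
from h import *
turn_dial(-.2,-1.2)
movep([.42,-.2,.24],q(down(0))); im,c=shot("wrist","d1"); 
cv2.imwrite("pics/d1b.png",cv2.resize(im[120:240,150:310,::-1],(480,360),interpolation=cv2.INTER_CUBIC)); print(sense()["time"])
im,c=shot("top","t1"); print(teal(im,c))
E
```

```text
opening 0.011851381213195579
force [ 1.54470644 -9.28948219 -5.37827012] [-1.57381536 -0.14225757 -0.01574709]
13.6583
[((471.77288818359375, 126.72708129882812), (88.5657958984375, 50.7086296081543), 0.32122573256492615), ((580.4496459960938, 130.02166748046875), (94.61080932617188, 51.02665328979492), 6.559817314147949), ((620.011962890625, 272.2285461425781), (97.83708190917969, 51.485328674316406), 15.911999702453613)]
```

View pics/d1b.png

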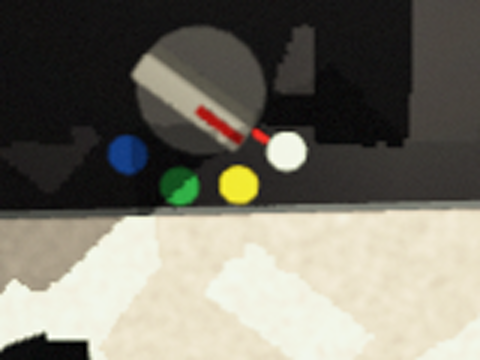

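The dial points at white. I'll pick the middle-far jar first, so the gripper has room for the near jar afterwards.

```bash
cat >> h.py <<'E'
PEGS=[(.563,-.0755),(.565,-.175),(.567,-.2735),(.570,-.3735)]
PH=np.radians(25); OFF=.008
def find(near,tag):
    im,c=shot("top",tag); best=None
    for (x,y),(w,l),a in teal(im,c):
        if w<l: w,l=l,w; a-=90
        a=np.radians((a+90)%180-90); e=max(0,w-90)/2
        p=np.array([x+e*np.cos(a),y+e*np.sin(a)])/1000
        d=np.hypot(*(p-near)); print(p.round(4),round(np.degrees(a),1),round(w),round(l))
        if best is None or d<best[0]: best=(d,p,a)
    return best
def pick(p,a):
    r=ori(PH,a,0); g=np.r_[p+OFF*np.array([np.cos(a),np.sin(a)]),.027]
    release(); movep(tcp(g+[0,0,.15],r),q(r)); move_l(tcp(g+[0,0,.06],r),vel=.3); move_l(tcp(g,r),vel=.1)
    grasp(15); move_l(tcp(g+[0,0,.17],r),vel=.2); s=sense(); print("picked, opening",s["opening"],s["wrist_force"].round(1))
    return s["opening"]>.04
def above(i,yaw=.03):
    r=ori(PH,yaw,1); g=np.r_[PEGS[i],.195]
    movep(tcp([.5,-.02,.3],r),q(r)); movep(tcp(g,r),q(r)); s=sense(); print("opening",s["opening"])
E
python3 - <<'E'
from h import *
d,p,a=find(np.array([.58,.13]),"t2")
if pick(p,a): above(3); shot("wrist","p1"); im,c=shot("top","t3"); cv2.imwrite("pics/t3b.png",cv2.resize(im[130:290,260:480,::-1],(660,480),interpolation=cv2.INTER_CUBIC))
print(sense()["time"])
E
```

```text
[0.4718 0.1267] 0.3 89 51
[0.5828 0.1301] 6.7 95 51
[0.6239 0.2734] 16.2 98 52
picked, opening 0.04992649136541747 [-0.1  0.4 -0.9]
opening 0.0500441540940981
21.3833
```

View pics/t3b.png

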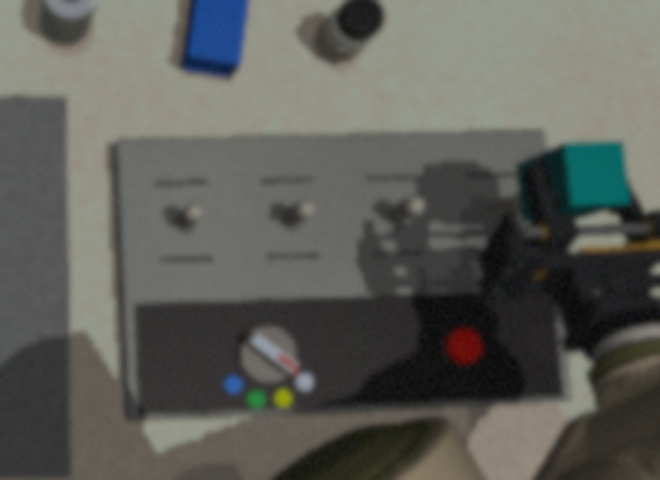

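The jar is upright, closed end up, over peg 3. I'll check its centre numerically, then lower it while watching the wrist force.

```bash
cat >> h.py <<'E'
def lower(i,yaw=.03,zend=.083):
    r=ori(PH,yaw,1); f0=sense()["wrist_force"][2]
    for z in list(np.arange(.17,.1,-.02))+list(np.arange(.1,zend-.0045,-.003)):
        move_l(tcp(np.r_[PEGS[i],z],r),vel=.06); f=sense()["wrist_force"]-[0,0,f0]
        if np.abs(f[2])>5 : print("contact",z,f.round(1)); break
    print("z",z,f.round(1))
    return z
def leave(i,yaw=.03,z=.083):
    r=ori(PH,yaw,1); release(); b=r.as_matrix()[:,2]
    g=tcp(np.r_[PEGS[i],z],r)-.0*b
    move_l(g-.1*b,vel=.15); s=sense(); print("left",s["wrist_force"].round(1)); move_l(g-.1*b+[0,0,.12],vel=.3)
E
python3 - <<'E'
from h import *
im=cv2.imread("pics/t3.png")[:,:,::-1].copy(); print(teal(im,cam("top"),.232)[-1], [t[0] for t in teal(im,cam("top"),.232)])
z=lower(3)
if z<.09: leave(3,z=z)
im,c=shot("wrist","l1"); cv2.imwrite("pics/l1b.png",im[:,:,::-1])
im,c=shot("top","t4"); print(sense()["time"]); print(teal(im,c,.12))
E
```

```text
((584.15234375, 244.98672485351562), (81.33462524414062, 42.64799118041992), 16.220306396484375) [(461.11627197265625, 124.08777618408203), (569.3842163085938, -368.5269470214844), (584.15234375, 244.98672485351562)]
contact 0.07899999999999999 [-4.1  2.5 13.8]
z 0.07899999999999999 [-4.1  2.5 13.8]
left [ 0.5 -0.8  0.3]
27.6417
[((467.6672668457031, 125.7027359008789), (82.76628875732422, 47.41299819946289), 0.32204803824424744), ((568.311279296875, -368.4131164550781), (55.76945114135742, 54.19142150878906), 0.0006250414880923927), ((606.2666625976562, 261.533203125), (91.3200912475586, 48.33229446411133), 15.623247146606445)]
```

View pics/l1b.png

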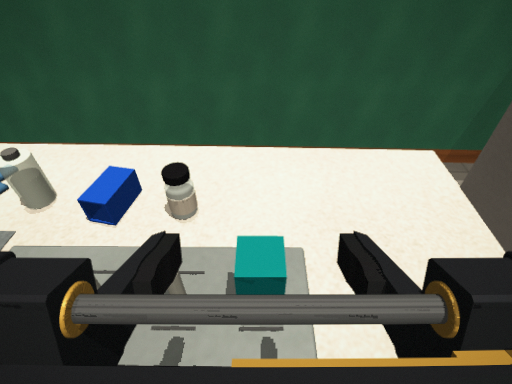

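The first jar stands square on peg 3. The other two go the same way, each re-measured before its pick.

Run:
```python
from h import *
for near,i in (((.623,.272),2),((.472,.127),0)):
    movep([.45,-.1,.3],q(down(0)))
    d,p,a=find(np.array(near),f"f{i}")
    assert d<.1 and p[1]>0,(d,p)
    if not pick(p,a): print("no grip"); break
    above(i); z=lower(i)
    if z>.09: print("blocked"); break
    leave(i,z=z)
movep([.45,0,.3],q(down(0)))
im,c=shot("top","t5"); print(sense()["time"]); print(teal(im,c,.12))
cv2.imwrite("pics/t5b.png",cv2.resize(im[:,:,::-1],(800,600),interpolation=cv2.INTER_CUBIC))
im,c=shot("scene","s5"); cv2.imwrite("pics/s5b.png",cv2.resize(im[140:280,60:400,::-1],(800,330),interpolation=cv2.INTER_CUBIC))
```

```text
[0.471  0.1266] 0.3 91 51
[ 0.5794 -0.4005] -90.0 61 60
[0.601  0.2811] 18.4 97 51
picked, opening 0.04980714044909877 [-0.3  0.1 -1.3]
opening 0.04952023495267298
contact 0.08199999999999999 [ 0.7 -0.5  6.7]
z 0.08199999999999999 [ 0.7 -0.5  6.7]
left [ 0.3 -0.2 -0.3]
[0.4718 0.1266] 0.3 89 51
[ 0.5824 -0.2962] 90.0 60 48
[ 0.5794 -0.399 ] -90.0 64 60
picked, opening 0.05019683165095758 [-0.1 -0.2 -0. ]
opening 0.05025856573343013
contact 0.07899999999999999 [-3.1 -2.4 11.5]
z 0.07899999999999999 [-3.1 -2.4 11.5]
left [ 0.6 -0.2  0.3]
58.5333
[((571.455810546875, -71.45393371582031), (53.963016510009766, 33.78929138183594), 89.97770690917969), ((565.9169921875, -270.5594482421875), (54.4958381652832, 55.97777557373047), 2.969447612762451), ((568.3201904296875, -367.042724609375), (55.75165939331055, 56.93220520019531), 0.0006250414880923927)]
```

View pics/t5b.png

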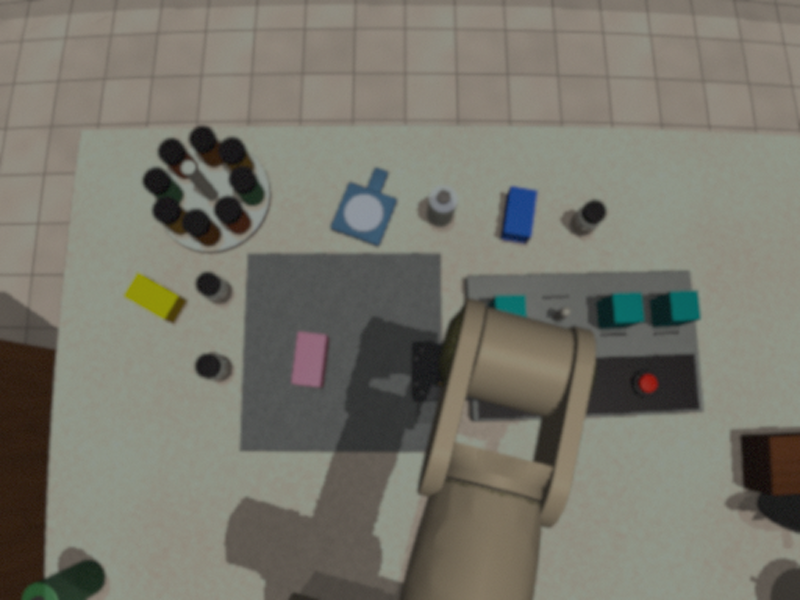

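View pics/s5b.png

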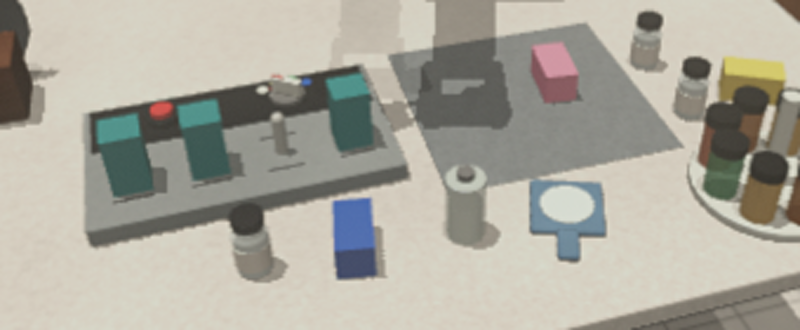

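All three teal jars stand on pegs 3, 2 and 0. One had been knocked aside, and the re-measurement caught it. The pink jar and the other items haven't moved. Next is the dial to green.

Run:
```python
from h import *
turn_dial(1.0,1.2)
movep([.40,-.2,.24],q(down(0))); im,c=shot("wrist","d2"); 
cv2.imwrite("pics/d2b.png",cv2.resize(im[:240,100:420,::-1],(640,480),interpolation=cv2.INTER_CUBIC)); print(sense()["time"])
hsv=cv2.cvtColor(im,cv2.COLOR_RGB2HSV); m=(cv2.inRange(hsv,(0,150,120),(8,255,255))|cv2.inRange(hsv,(172,150,120),(180,255,255)))
n,l,st,ce=cv2.connectedComponentsWithStats(m); k=1+st[1:,4].argmax(); print(st[k],px2w(c,[ce[k]],.042))
```

```text
opening 0.012103727327520398
force [-2.52668794  9.85160691  6.18496621] [ 1.56565604  0.5572412  -0.03869476]
66.825
[360 116  27  29 608] [[ 0.44345747 -0.33181274  0.042     ]]
```

View pics/d2b.png

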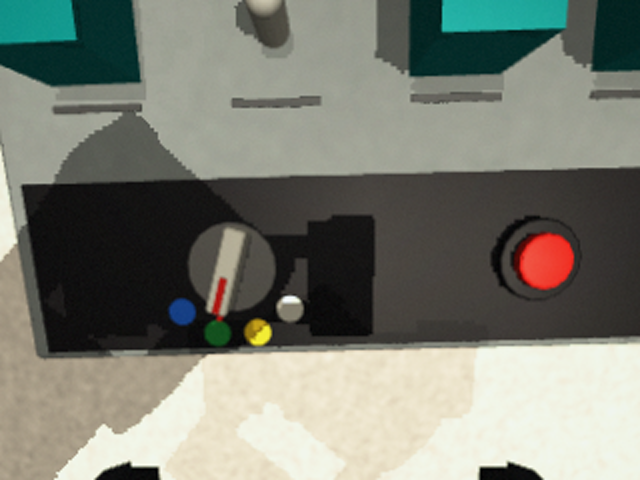

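The dial points at green and the jars stand undisturbed. Now I'll press the start button with shut fingers until it bottoms out.

Run:
```python
from h import *
B=[.4425,-.332]; movep([*B,.12],q(down(0))); grasp(10); move_l([*B,.062],vel=.1); f0=sense()["wrist_force"][2]
for z in np.arange(.060,.030,-.001):
    move_l([*B,z],vel=.05); s=sense(); f=s["wrist_force"][2]-f0
    if f>.8: print(round(z,3),s["tool_pos"][2].round(4),f.round(1))
    if f>18: break
sleep(.3); move_l([*B,.12],vel=.1); 
movep([.36,-.1,.3],q(down(0))); sleep(.5)
im,c=shot("wrist","e1"); im,c=shot("scene","s6"); cv2.imwrite("pics/s6b.png",cv2.resize(im[140:280,60:400,::-1],(800,330),interpolation=cv2.INTER_CUBIC)); print(sense()["time"])
```

```text
0.052 0.0521 2.1
0.051 0.0511 2.0
0.05 0.0501 2.5
0.049 0.0491 3.9
0.048 0.0481 3.5
0.047 0.0471 4.5
0.046 0.0464 7.4
0.045 0.0462 16.3
0.044 0.0461 25.0
76.8417
```

View pics/s6b.png

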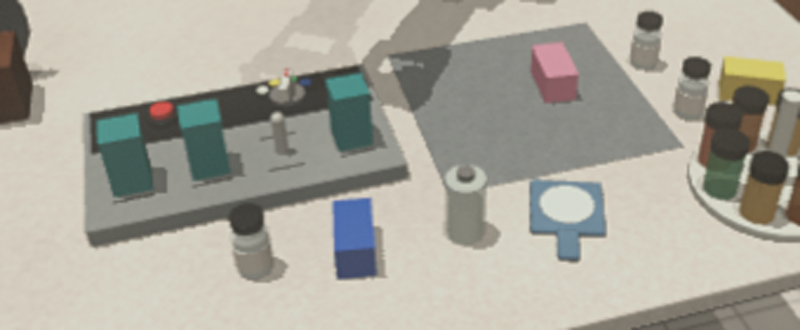

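The button travelled 6 mm to its stop and was let go, and everything stands as wanted.

```bash
python3 -c "
from station import *
print(close_job())"
```

```text
the job is handed in; nothing more can be done
None
```

I turned the dial to off, stood all three teal jars upside down on pegs 0, 2 and 3, turned the dial to green, pressed the start button to its stop and let go, and handed the job in after about 77 s of robot time.

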